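Close three sample pots in order

TASK

Three white sample pots stand on the worktop with their black stoppers only started in the neck. Press the stoppers fully home with a light push of the fingertips from above, one after the other: the smallest pot first, then the medium one, then the largest. Do not pick up, tip or shift the pots, do not press hard, and leave the other things on the bench alone.

Things in the scene. Friction and masses are not known exactly. Their poses are not given: they have to be found in the camera images.
- small_pot: the small one of three loose white round sample pots with a black stopper, 38 mm in diameter, 42 mm high to its rim; origin at the centre of its underside on the worktop, z up. It must stay standing where it is, not lifted.
- small_stopper (a joint): how far the small pot's stopper has been pushed down: 0 m = standing 10 mm proud of the rim, 0.010 m = fully home, head down on the rim; it starts between 0 and 0.003. Rubbing resistance about 3 N all the way, no spring: it stays where it is left. Once home it is a hard stop and the force rises steeply; more than 30 N on pot and stopper counts as rough.
- small_stopper_top (a point): centre of the flat top of that stopper's black round head (32 mm in diameter, 10 mm thick), the spot to press straight down; it is 62 mm above the worktop when the joint reads 0, 52 mm when home.
- medium_pot: the medium one of three loose white round sample pots with a black stopper, 50 mm in diameter, 56 mm high to its rim; origin at the centre of its underside on the worktop, z up. It must stay standing where it is, not lifted.
- medium_stopper (a joint): how far the medium pot's stopper has been pushed down: 0 m = standing 10 mm proud of the rim, 0.010 m = fully home, head down on the rim; it starts between 0 and 0.003. Rubbing resistance about 3 N all the way, no spring: it stays where it is left. Once home it is a hard stop and the force rises steeply; more than 30 N on pot and stopper counts as rough.
- medium_stopper_top (a point): centre of the flat top of that stopper's black round head (40 mm in diameter, 10 mm thick), the spot to press straight down; it is 76 mm above the worktop when the joint reads 0, 66 mm when home.
- large_pot: the large one of three loose white round sample pots with a black stopper, 64 mm in diameter, 72 mm high to its rim; origin at the centre of its underside on the worktop, z up. It must stay standing where it is, not lifted.
- large_stopper (a joint): how far the large pot's stopper has been pushed down: 0 m = standing 10 mm proud of the rim, 0.010 m = fully home, head down on the rim; it starts between 0 and 0.003. Rubbing resistance about 3 N all the way, no spring: it stays where it is left. Once home it is a hard stop and the force rises steeply; more than 30 N on pot and stopper counts as rough.
- large_stopper_top (a point): centre of the flat top of that stopper's black round head (48 mm in diameter, 10 mm thick), the spot to press straight down; it is 92 mm above the worktop when the joint reads 0, 82 mm when home.
- beaker: bystander, to be left alone: loose clear empty beaker, 53 mm in diameter, 70 mm high; origin at the centre of its underside
- vial: bystander, to be left alone: loose capped amber glass vial, 22 mm in diameter, 70 mm high; origin at the centre of its underside
- timer: bystander, to be left alone: loose flat white bench timer, 58 x 58 x 18 mm; origin at the centre of its underside
- tape_roll: bystander, to be left alone: loose roll of tape lying flat, 68 mm in diameter, 19 mm high; origin at the centre of its underside
Mind the look-alikes: they are no part of the job. What is shaped like the small_pot but blue or turquoise is not meant.

How it is judged:
On the way, in this order (a step that is already met when the one before it is completed fails the run):
1. the small pot's stopper is home (pushed in more than 8 of 10 mm) (value of joint small_stopper above 0.008 m), for 0.1 s.
2. the medium pot's stopper is home (pushed in more than 8 of 10 mm) (value of joint medium_stopper above 0.008 m), for 0.1 s.
3. the large pot's stopper is home (pushed in more than 8 of 10 mm) (value of joint large_stopper above 0.008 m), for 0.1 s.
At the end, for the whole second after the job is handed in: all three stoppers pushed in more than 8 of their 10 mm; the pots at rest, upright within 0.1 rad, on the worktop and within 20 mm of where they started; beaker, vial, timer and tape roll within 20 mm of where they started (value of joint each of small_stopper, medium_stopper, large_stopper above 0.008 m and distance of each of small_pot, medium_pot, large_pot, beaker, vial, timer, tape_roll from where it was at the start of the episode below 0.02 m and angle between each of small_pot, medium_pot, large_pot's own z axis and vertical below 0.1 rad and height (world z) of each of small_pot, medium_pot, large_pot below 0.004 m and linear speed of each of small_pot, medium_pot, large_pot below 0.01 m/s); the robot touches nothing.
It fails at once if a stopper is pushed more than 5 mm in before that of the next smaller pot is home ((value of joint medium_stopper above 0.005 m and not (value of joint small_stopper above 0.008 m)) or (value of joint large_stopper above 0.005 m and not (value of joint medium_stopper above 0.008 m))).
It fails at once if a pot is lifted more than 8 mm, tipped more than 0.25 rad or shifted more than 25 mm (height (world z) of any of small_pot, medium_pot, large_pot above 0.008 m or angle between any of small_pot, medium_pot, large_pot's own z axis and vertical above 0.25 rad or distance of any of small_pot, medium_pot, large_pot from where it was at the start of the episode above 0.025 m).
It fails at once if a pot or its stopper is pressed with more than 30 N (contact force between the arm and small_pot above 30 N or contact force between the arm and medium_pot above 30 N or contact force between the arm and large_pot above 30 N).
It fails at once if the beaker, vial, timer or tape roll is shifted more than 25 mm (distance of any of beaker, vial, timer, tape_roll from where it was at the start of the episode above 0.025 m).
It also fails if it takes over 50 s, if anything falls off the work surface, if the arm or the gripper's body presses on something with over 40 N, if the wrist force passes 120 N, or if a joint passes its speed limit or range.

ROBOT

A 7-joint arm with a two-finger parallel gripper is mounted at the origin on a cart in front of the work surface, level with it; the furniture and walls round the work are solid. World frame = base frame: x ahead of the robot, y to its left, z up, the work surface at z = 0. Lengths are in m, angles in rad, forces in N, time in s.
With the tool pointing down it reaches from about 0.4 to 0.875 m from the base axis. Payload 19.3 kg.
Tool frame: the origin (TCP) lies at the very end of the fingers, on their centre line; the grasp point (between the pads) lies bot.tcp_to_grasp behind it (bot.tcp_to_grasp is the distance from the TCP to the grasp point, in m); z points along the fingers, y is the direction in which the jaws open and shut (so a half turn about z gives the same grasp; the last joint's range is limited). The gripper opens to 85 mm and grips with 20 to 120 N. Pads are 22 mm wide; open, the fingers measure 114 mm over their backs; the gripper's body (76 mm by 85 mm) begins 54 mm behind the grasp point. The pads swing forward as they close: fully open they stand 13 mm farther back than shut.
Start: joints at [-1.365, 0.521, -0.036, 1.599, 0.021, 1.021, -0.113], TCP at [0.17, 0.601, 0.231] pointing down, gripper open.
Joint ranges: [-2.91, 2.91], [-0.3, 2.13], [-1.5, 1.42], [0.17, 2.43], [-1.26, 4.41], [0.16, 1.93], [-2.52, 2.52]. Speed limits (rad/s): [1.89, 1.89, 2.39, 2.39, 3.01, 3.01, 3.01].

INTERFACE

Orientations are given as [roll, pitch, yaw] about the fixed x, y, z axes, in that order (R = Rz(yaw) Ry(pitch) Rx(roll)).
In Python, from workcell import bot gives the robot as it stands.
- The arm moves only by the tool servo_tool, never from a script. Its argument "targets" is a list of rows, each a list of 2 entries, a list of its own where there are three numbers: the shift along the tool's x, y, z in units of 0.05 m (1.0 is 0.05 m), then the turn about the tool's z in units of 5 degrees (1.0 is 5 degrees). A call has 1 to 12 rows; each row shifts and turns the commanded pose from where the row before left it, along the tool's axes as they then stand; what a row does not reach is not made up. A row lasts 1/8 s, in which the tool goes at most 62.5 mm and 10.7 degrees, less where a joint would pass 70% of its speed; a pose out of reach is approached as far as the arm can. A call with a number of a shift or a turn outside -1 to 1 is refused whole. A call with a gripper value outside its range is refused whole. "gripper" is the opening, from -1 (shut) to 1 (fully open), so that 0 is half open, set as the call begins (left out, the last holds). The fingers move at their own pace and stop on an object; "newtons" is the grip in N (left out, the last holds). Time passes only in rows, so rows that do not move let the fingers close. It gives the time, the measured TCP pose, the force and the opening at its end, in the units of the state.
- bot.observe(): the state, without advancing time (a new reading comes with each control period).
- bot.grab_frame(name): name is "scene" or "top" or "wrist"; returns the picture (420x560x3 uint8, blue, green, red); there is no depth.
- bot.get_calibration(name): a dict with "fx", "fy", "cx", "cy" (pixels), "pose" (4x4, takes a point from camera to world coordinates). Camera axes: x right, y up, looking along -z (the intrinsics and any distortion apply to the point x, -y, -z); pixel columns grow to the right and rows downward; lengths in m; the calibration is good to about 2 mm. A picture is of the moment at which its call begins: read the wrist's pose just before it. get_calibration takes no time and is no camera call; for the wrist camera it gives the pose at the moment of the call.
- bot.job_done(): hands the job in, once; it reports no verdict.
The state is a dict: "clock": time; "qpos": joint angles; "qd": joint speeds; "joint_efforts": joint torques, N m; "position": TCP position; "tool_rot": TCP orientation; "force": force on the tool from outside, world axes, zero at the start; "moment": the same for the moment, N m; "grip_width": finger opening in m.
Only numpy, scipy, OpenCV 4.12 (cv2) and the standard library are available. Lean on these libraries where they do the work, as an engineer would, in place of code of your own. Each camera call takes 0.05 s, during which the arm holds its last target.

## Working session

There is one attempt and no reset: what is moved stays moved. The work goes in short steps, Python scripts to look and compute and a tool call to move; the robot and the scene stay as the last step left them, time stands still between calls to the robot, and variables do not carry over. Pictures are saved under pics/ and viewed, and the job is handed in when it is done.

Besides the shell and the picture viewer there is one more tool, called after "Emit:" as name([rows], argument=value, ...), one row to a line, values as JSON. servo_tool: Moves the arm, as the interface text tells. Its arguments: {"type":"object","properties":{"targets":{"type":"array","items":{"type":"array"}},"gripper":{"type":"number"},"newtons":{"type":"number"}},"required":["targets"]}

```bash
mkdir -p pics; python3 - <<'E'
from workcell import bot
import cv2
print(bot.observe(), bot.tcp_to_grasp)
for n in ("top","scene"):
    cv2.imwrite(f"pics/{n}1.png",bot.grab_frame(n)); c=bot.get_calibration(n); print(n,c)
E
```

```text
{'clock': 0.0, 'qpos': array([-1.36521259,  0.5219932 , -0.0363182 ,  1.60001227,  0.02121328,
        1.02107716, -0.1127826 ]), 'qd': array([ 0.00260159, -0.00045904,  0.00022317, -0.00031098,  0.00012133,
        0.00044475, -0.00051117]), 'joint_efforts': array([ 1.02288239e-03, -9.27113271e+01,  1.98077068e+00, -3.69916248e+01,
        1.79238390e-02,  8.47980904e-03, -5.36359096e-06]), 'position': array([0.17014143, 0.60104952, 0.23073728]), 'tool_rot': array([-3.14049204e+00,  9.42109972e-05,  2.86581544e+00]), 'force': array([0.17019558, 0.03738907, 0.46345228]), 'moment': array([-0.0294989 ,  0.03113494, -0.03842972]), 'grip_width': 0.08533932393816708} 0.0187
top {'fx': 519.2513975882312, 'fy': 519.2513975882312, 'cx': 279.9286381210466, 'cy': 212.686188452215, 'pose': array([[-0.02532162,  0.98584126, -0.16575831,  0.27174322],
       [-0.99966623, -0.02412097,  0.00925278, -0.04439308],
       [ 0.00512353,  0.16593728,  0.986123  ,  1.57458344],
       [ 0.        ,  0.        ,  0.        ,  1.        ]])}
scene {'fx': 439.11572405740793, 'fy': 439.11572405740793, 'cx': 278.1082851896957, 'cy': 209.5097276033674, 'pose': array([[ 0.69487228,  0.47474315, -0.54015874, -0.05624497],
       [-0.71887767,  0.47858473, -0.50415429, -0.5850619 ],
       [ 0.01916793,  0.7386309 ,  0.67383751,  0.80658153],
       [ 0.        ,  0.        ,  0.        ,  1.        ]])}
```

View pics/top1.png

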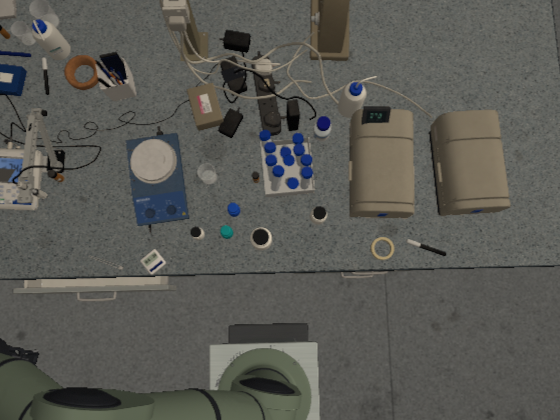

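View pics/scene1.png

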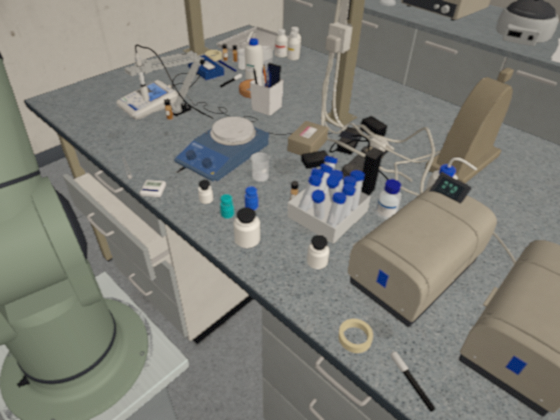

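```bash
cat > h.py <<'E'
import numpy as np
from workcell import bot
def proj(n,u,v,z,c=None):
    c=c or bot.get_calibration(n); T=c["pose"]
    d=T[:3,:3]@np.array([(u-c["cx"])/c["fx"],-(v-c["cy"])/c["fy"],-1]); o=T[:3,3]
    return o+d*(z-o[2])/d[2]
E
python3 - <<'E'
import cv2
a=cv2.imread("pics/top1.png")[190:280,180:340]
cv2.imwrite("pics/top1c.png",cv2.resize(a,None,fx=5,fy=5,interpolation=cv2.INTER_CUBIC))
a=cv2.imread("pics/scene1.png")[170:280,190:340]
cv2.imwrite("pics/scene1c.png",cv2.resize(a,None,fx=5,fy=5,interpolation=cv2.INTER_CUBIC))
E
```

```text
(no output)
```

View pics/top1c.png

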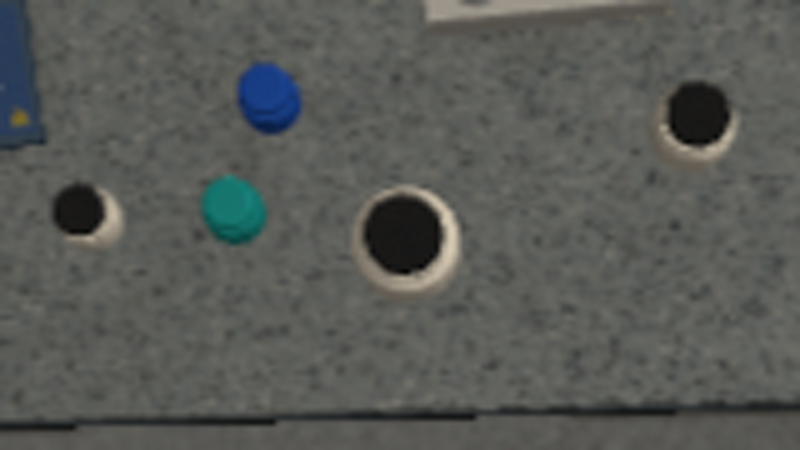

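View pics/scene1c.png

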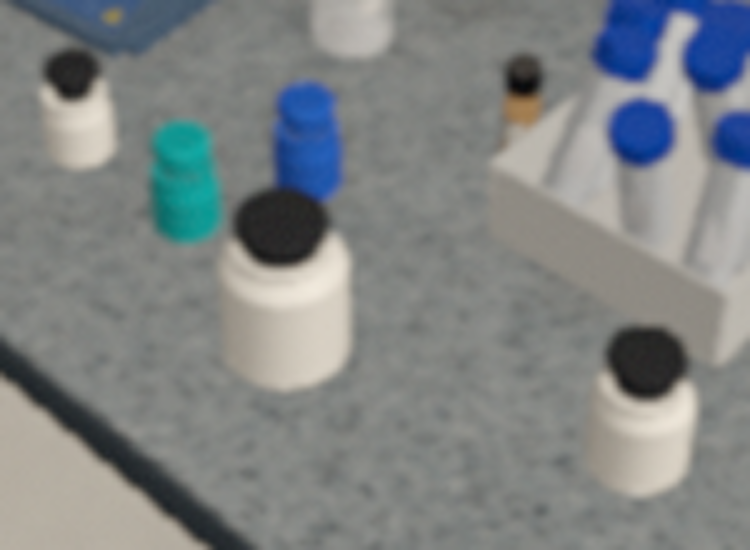

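The top crop shows the stopper heads at about (78,209) small, (699,114) medium and (404,233) large. Turquoise (234,210) and blue (268,98) are the look-alikes. The scene picture confirms this.

```bash
python3 - <<'E'
from h import *
for n,u,v,z in (("s",195.4,231.6,.057),("m",319.6,212.6,.071),("l",260.7,236.3,.087),("turq",226.6,231.6,.057)): print(n,proj("top",u,v,z))
for n,u,v,z in (("s",72,73,.057),("m",647,360,.071),("l",281,227,.087)): print(n,proj("scene",190+u/5-.4,170+v/5-.4,z))
for n,u,v in (("vial",256,176),("timer",153,262),("beaker",207,174)): print(n,proj("top",u,v,.02))
print(bot.observe()["clock"], bot.get_calibration("wrist"))
E
```

```text
s [0.4764883  0.19151352 0.057     ]
m [ 0.52188794 -0.17501585  0.071     ]
l [ 0.4541451  -0.00119127  0.087     ]
turq [0.47422582 0.09975991 0.057     ]
s [0.47566955 0.18644898 0.057     ]
m [ 0.52142854 -0.17753511  0.071     ]
l [ 0.45162431 -0.00574224  0.087     ]
vial [0.64909317 0.01160976 0.02      ]
timer [0.39312045 0.32351466 0.02      ]
beaker [0.65902303 0.16196294 0.02      ]
0.1 {'fx': 343.2848640302941, 'fy': 343.2848640302941, 'cx': 278.1915323091655, 'cy': 218.03970669630542, 'pose': array([[ 2.72638101e-01, -9.21966459e-01, -2.75038752e-01,
         1.01170861e-01],
       [ 9.62116621e-01,  2.61179522e-01,  7.82103943e-02,
         6.20823639e-01],
       [-2.72870527e-04, -2.85942488e-01,  9.58246742e-01,
         3.73108322e-01],
       [ 0.00000000e+00,  0.00000000e+00,  0.00000000e+00,
         1.00000000e+00]])}
```

Emit:
servo_tool([
  [[-0.68,-0.52,0],0],
  [[-0.68,-0.52,0],0],
  [[-0.68,-0.52,0],0],
  [[-0.68,-0.52,0],0],
  [[-0.68,-0.52,0],0],
  [[-0.68,-0.52,0],0],
  [[-0.68,-0.52,0],0],
  [[-0.68,-0.52,0],0],
  [[-0.68,-0.52,0],0],
  [[-0.68,-0.52,0],0],
  [[-0.68,-0.52,0],0],
  [[-0.68,-0.52,0],0],
], gripper=-1)

```text
clock: 1.6
position: [0.4784, 0.1888, 0.2312]
tool_rot: [-3.141, -0.0, 2.866]
force: [0.9, 0.7, 0.1]
grip_width: -0.0001
```

Emit:
servo_tool([
  [[0,0,0.5],0],
  [[0,0,0.5],0],
  [[0,0,0],0],
])

```text
clock: 1.98
position: [0.477, 0.1896, 0.18]
tool_rot: [-3.139, -0.002, 2.866]
force: [-0.0, -0.0, -0.6]
grip_width: 0.0001
```

```bash
python3 - <<'E'
from h import *
import cv2
o=bot.observe(); print({k:o[k] for k in("clock","position","tool_rot","force","grip_width")})
np.save("w2.npy",bot.get_calibration("wrist"),allow_pickle=True)
a=bot.grab_frame("wrist");cv2.imwrite("pics/w2.png",a)
E
```

```text
{'clock': 1.975, 'position': array([0.47695098, 0.18957134, 0.18002789]), 'tool_rot': array([-3.13935439e+00, -2.23776926e-03,  2.86573100e+00]), 'force': array([-0.00878624, -0.00689384, -0.5582312 ]), 'grip_width': 8.093255966409677e-05}
```

View pics/w2.png

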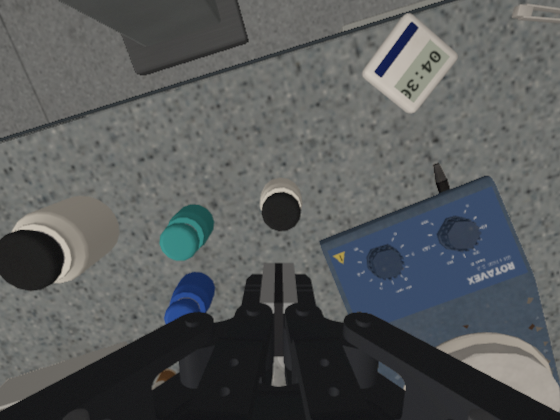

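The wrist view shows the small stopper head at about (281,212), with its rim at (281,192). The large pot's head is at (31,260). The timer is at the upper right and the fingertips at (279,270).

```bash
python3 - <<'E'
from h import *
c=np.load("w2.npy",allow_pickle=True).item()
print(proj("w",281,212,.059,c), proj("w",31,260,.090,c))
T=c["pose"];p=np.linalg.inv(T)@np.array([.47695,.18957,.180,1]);print("tcp px",c["cx"]+c["fx"]*p[0]/-p[2],c["cy"]-c["fy"]*p[1]/-p[2])
E
```

```text
[0.47902053 0.19125479 0.059     ] [0.45593091 0.00700933 0.09      ]
tcp px 277.9020426118796 279.40049361855756
```

Emit:
servo_tool([
  [[0,0,0.5],0],
  [[0,0,0.5],0],
  [[0,0,0.5],0],
  [[0,0,0.5],0],
  [[0,0,0.1],0],
  [[0,0,0],0],
])

```text
clock: 2.78
position: [0.4783, 0.1903, 0.0772]
tool_rot: [3.141, 0.001, 2.866]
force: [-0.4, -0.4, 0.3]
grip_width: -0.0001
```

Emit:
servo_tool([
  [[0,0,0.04],0],
  [[0,0,0.04],0],
  [[0,0,0.04],0],
  [[0,0,0.04],0],
  [[0,0,0.04],0],
  [[0,0,0.04],0],
  [[0,0,0],0],
])

```text
clock: 3.65
position: [0.4777, 0.19, 0.0641]
tool_rot: [-3.141, -0.0, 2.866]
force: [-0.7, 0.7, 0.2]
grip_width: -0.0002
```

Emit:
servo_tool([
  [[0,0,0.04],0],
  [[0,0,0.04],0],
  [[0,0,0.04],0],
  [[0,0,0],0],
])

```text
clock: 4.15
position: [0.4778, 0.19, 0.0581]
tool_rot: [-3.141, -0.0, 2.866]
force: [0.3, 0.2, 0.2]
grip_width: 0.0
```

Emit:
servo_tool([
  [[0,0,0.04],0],
  [[0,0,0.03],0],
])

```text
clock: 4.4
position: [0.4778, 0.19, 0.0547]
tool_rot: [3.142, 0.0, 2.866]
force: [-0.8, -1.0, 3.1]
grip_width: -0.0002
```

Emit:
servo_tool([
  [[0,0,0.02],0],
  [[0,0,0],0],
])

```text
clock: 4.65
position: [0.4778, 0.19, 0.0537]
tool_rot: [-3.141, -0.0, 2.866]
force: [-0.4, 0.9, -0.2]
grip_width: 0.0001
```

Emit:
servo_tool([
  [[0,0,0.01],0],
  [[0,0,0.01],0],
])

```text
clock: 4.9
position: [0.4778, 0.19, 0.0528]
tool_rot: [-3.142, -0.0, 2.866]
force: [-0.9, 0.2, 2.8]
grip_width: -0.0003
```

Emit:
servo_tool([
  [[0,0,0.01],0],
])

```text
clock: 5.03
position: [0.4778, 0.19, 0.0523]
tool_rot: [-3.142, -0.0, 2.866]
force: [-1.1, -0.5, 2.1]
grip_width: 0.0
```

Emit:
servo_tool([
  [[0,0,-0.3],0],
  [[0,0,-0.8],0],
  [[0,0,-0.8],0],
  [[0,0,-0.7],0],
  [[-0.355,-0.85,0],0],
  [[-0.355,-0.85,0],0],
  [[-0.355,-0.85,0],0],
  [[-0.355,-0.85,0],0],
  [[-0.355,-0.85,0],0],
  [[-0.355,-0.85,0],0],
  [[-0.355,-0.85,0],0],
  [[-0.355,-0.85,0],0],
])

```text
clock: 6.52
position: [0.5219, -0.1773, 0.1834]
tool_rot: [3.141, 0.001, 2.866]
force: [0.5, 0.4, 0.2]
grip_width: 0.0005
```

Emit:
servo_tool([
  [[0,0,0],0],
  [[0,0,0],0],
])

```text
clock: 6.78
position: [0.5218, -0.1753, 0.1828]
tool_rot: [3.141, 0.0, 2.866]
force: [0.1, 0.3, 0.3]
grip_width: -0.0
```

```bash
python3 - <<'E'
from h import *
import cv2
o=bot.observe(); print({k:o[k] for k in("clock","position","tool_rot","force","grip_width")})
np.save("w3.npy",bot.get_calibration("wrist"),allow_pickle=True)
a=bot.grab_frame("wrist");cv2.imwrite("pics/w3.png",a)
a=bot.grab_frame("scene")[170:280,190:340]
cv2.imwrite("pics/scene3c.png",cv2.resize(a,None,fx=5,fy=5,interpolation=cv2.INTER_CUBIC))
E
```

```text
{'clock': 6.775, 'position': array([ 0.52178071, -0.17530055,  0.18283201]), 'tool_rot': array([3.14114058e+00, 1.53182711e-04, 2.86580888e+00]), 'force': array([0.11977581, 0.34860767, 0.31726347]), 'grip_width': -1.745331694419808e-05}
```

View pics/w3.png

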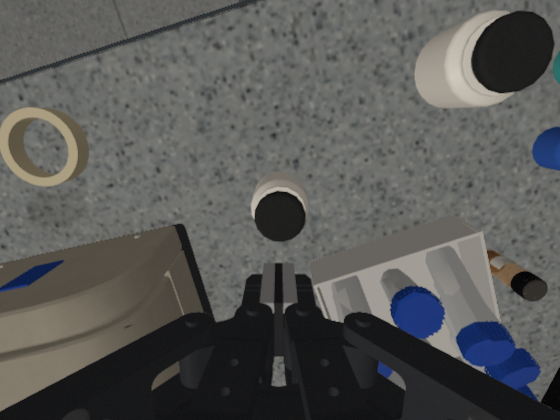

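View pics/scene3c.png

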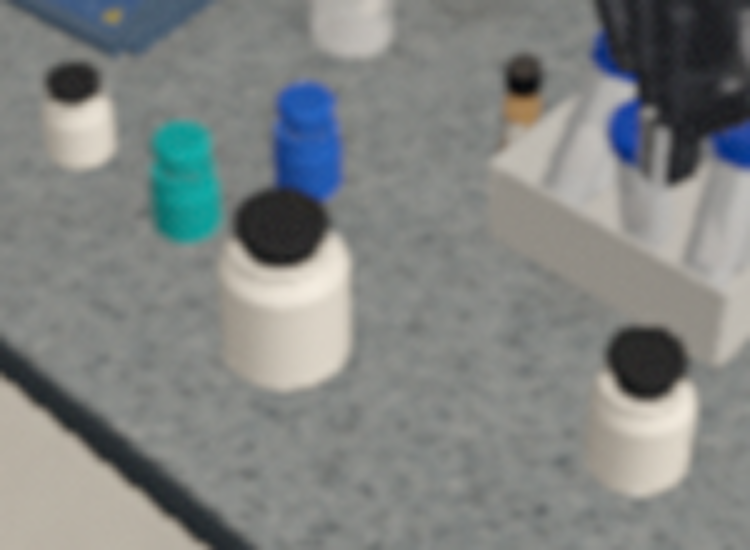

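The scene crop shows the small stopper seated on its rim, with the pot where it was. In the wrist view the medium head is centred at about (280,216). I'll check the clearance to the tube rack and the tan box.

```bash
python3 - <<'E'
from h import *
c=np.load("w3.npy",allow_pickle=True).item()
print("head",proj("w",280,216,.074,c)); print("large",proj("w",512,52,.090,c))
print("rackcorner",proj("w",318,262,.04,c)); 
for z in(.08,.1,.12): print("tube",z,proj("w",417,312,z,c),"top",proj("top",279,171,z),proj("top",293,183,z))
for z in (0,.05,.1):print("box",z,proj("w",185,230,z,c),proj("top",352,213,z))
E
```

```text
head [ 0.52376442 -0.17414823  0.074     ]
large [ 0.4560305  -0.00448865  0.09      ]
rackcorner [ 0.58431113 -0.15539823  0.04      ]
tube 0.08 [ 0.6306022  -0.08871071  0.08      ] top [ 0.64807095 -0.05883702  0.08      ] [ 0.61073112 -0.09918164  0.08      ]
tube 0.1 [ 0.61609131 -0.09418099  0.1       ] top [ 0.64303507 -0.05864374  0.1       ] [ 0.6061949  -0.09844848  0.1       ]
tube 0.12 [ 0.60158041 -0.09965126  0.12      ] top [ 0.63799918 -0.05845045  0.12      ] [ 0.60165868 -0.09771532  0.12      ]
box 0 [ 5.32814627e-01 -2.74772280e-01  5.55111512e-17] [ 0.53001311 -0.28084206  0.        ]
box 0.05 [ 0.52050046 -0.2564714   0.05      ] [ 0.5218119  -0.27333376  0.05      ]
box 0.1 [ 0.5081863  -0.23817052  0.1       ] [ 0.51361068 -0.26582545  0.1       ]
```

```bash
python3 - <<'E'
import cv2
a=cv2.imread("pics/top1.png")[120:240,245:420]
cv2.imwrite("pics/top1d.png",cv2.resize(a,None,fx=4.5,fy=4.5,interpolation=cv2.INTER_CUBIC))
E
```

```text
(no output)
```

View pics/top1d.png

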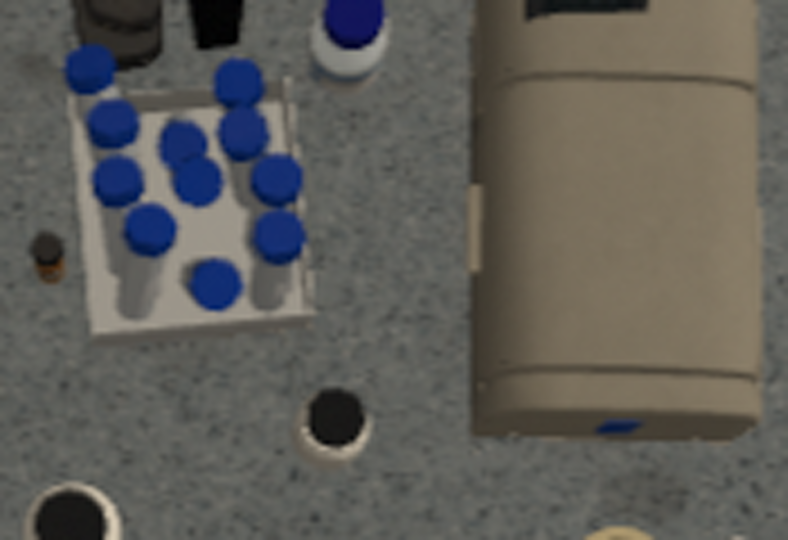

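The nearest tube and the tan box are both at least 90 mm away, so there's room to descend.

Emit:
servo_tool([
  [[-0.02,0,0.5],0],
  [[0,0,0.5],0],
  [[0,0,0.5],0],
  [[0,0,0.4],0],
  [[0,0,0.1],0],
  [[0,0,0],0],
])

```text
clock: 7.62
position: [0.523, -0.1756, 0.0827]
tool_rot: [3.141, 0.0, 2.866]
force: [-0.1, 0.4, 0.8]
grip_width: -0.0002
```

Emit:
servo_tool([
  [[0,0,0.04],0],
  [[0,0,0.04],0],
  [[0,0,0.04],0],
  [[0,0,0.04],0],
  [[0,0,0],0],
])

```text
clock: 8.25
position: [0.5228, -0.1761, 0.0742]
tool_rot: [-3.142, -0.0, 2.866]
force: [-0.5, 0.0, -0.0]
grip_width: 0.0
```

Emit:
servo_tool([
  [[0,0,0.04],0],
  [[0,0,0.04],0],
  [[0,0,0.03],0],
])

```text
clock: 8.62
position: [0.5228, -0.1761, 0.0687]
tool_rot: [-3.142, 0.0, 2.866]
force: [0.4, 0.4, 3.3]
grip_width: -0.0002
```

Emit:
servo_tool([
  [[0,0,0.02],0],
  [[0,0,0.01],0],
])

```text
clock: 8.88
position: [0.5228, -0.1761, 0.0673]
tool_rot: [-3.142, 0.0, 2.866]
force: [-0.1, 0.1, 2.9]
grip_width: -0.0002
```

Emit:
servo_tool([
  [[0,0,0.01],0],
  [[0,0,0.01],0],
  [[0,0,0],0],
])

```text
clock: 9.25
position: [0.5228, -0.1761, 0.0663]
tool_rot: [-3.142, 0.0, 2.866]
force: [-0.7, -0.7, 0.5]
grip_width: -0.0001
```

Emit:
servo_tool([
  [[0,0,-0.3],0],
  [[0,0,-0.7],0],
  [[0,0,-0.7],0],
  [[0,0,-0.7],0],
  [[0.378,0.492,0],0],
  [[0.378,0.492,0],0],
  [[0.378,0.492,0],0],
  [[0.378,0.492,0],0],
  [[0.378,0.492,0],0],
  [[0.378,0.492,0],0],
  [[0,0,0],0],
  [[0,0,0],0],
])

```text
clock: 10.75
position: [0.4542, -0.0036, 0.1869]
tool_rot: [3.141, 0.001, 2.866]
force: [0.2, -0.2, 0.3]
grip_width: -0.0003
```

```bash
python3 - <<'E'
from h import *
import cv2
o=bot.observe(); print({k:o[k] for k in("clock","position","tool_rot","force","grip_width")})
np.save("w4.npy",bot.get_calibration("wrist"),allow_pickle=True)
a=bot.grab_frame("wrist");cv2.imwrite("pics/w4.png",a)
a=bot.grab_frame("scene")[170:280,190:340]
cv2.imwrite("pics/scene4c.png",cv2.resize(a,None,fx=5,fy=5,interpolation=cv2.INTER_CUBIC))
E
```

```text
{'clock': 10.75, 'position': array([ 0.45415402, -0.0035707 ,  0.18689172]), 'tool_rot': array([3.14148217e+00, 7.31012628e-04, 2.86560818e+00]), 'force': array([ 0.2196579 , -0.21299896,  0.29820178]), 'grip_width': -0.0003226340740059898}
```

View pics/w4.png

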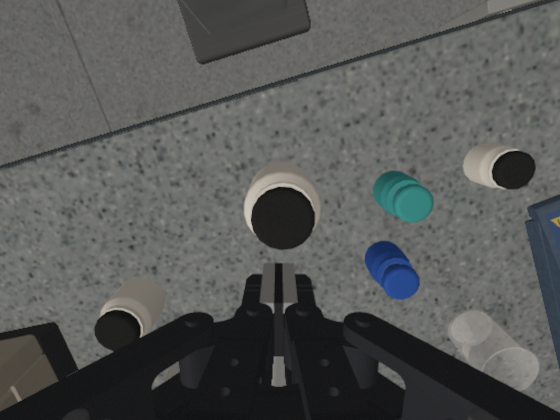

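View pics/scene4c.png

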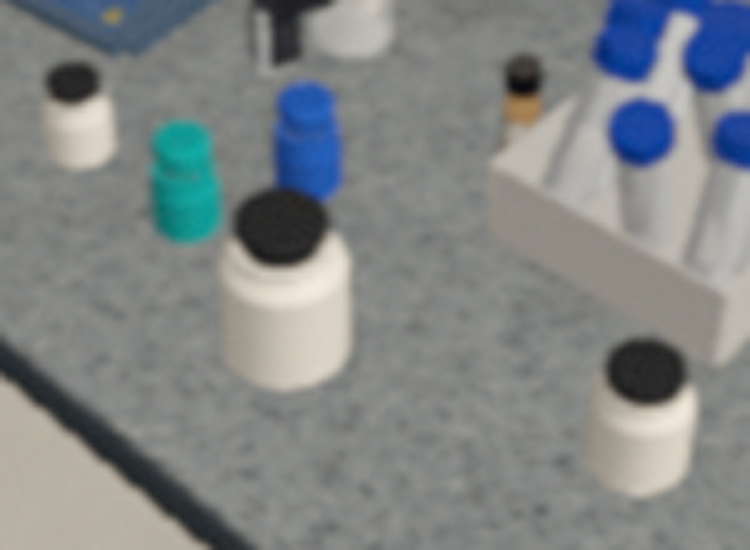

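The medium stopper is home. The large head at (283,217) sits under the tool, within about 4 mm of centre.

Emit:
servo_tool([
  [[0,0.03,0.5],0],
  [[0,0,0.5],0],
  [[0,0,0.5],0],
  [[0,0,0.2],0],
  [[0,0,0.08],0],
  [[0,0,0],0],
])

```text
clock: 11.6
position: [0.4546, -0.0019, 0.0977]
tool_rot: [3.141, 0.0, 2.865]
force: [1.2, 0.3, 0.5]
grip_width: 0.0003
```

Emit:
servo_tool([
  [[0,0,0.04],0],
  [[0,0,0.04],0],
  [[0,0,0.04],0],
  [[0,0,0.04],0],
  [[0,0,0],0],
])

```text
clock: 12.22
position: [0.4543, -0.0017, 0.0892]
tool_rot: [-3.141, -0.0, 2.866]
force: [-0.4, 0.0, 0.5]
grip_width: 0.0002
```

Emit:
servo_tool([
  [[0,0,0.04],0],
  [[0,0,0.03],0],
  [[0,0,0.03],0],
])

```text
clock: 12.6
position: [0.4543, -0.0017, 0.0842]
tool_rot: [3.142, 0.0, 2.866]
force: [-1.2, -0.3, 3.1]
grip_width: -0.0001
```

Emit:
servo_tool([
  [[0,0,0.015],0],
  [[0,0,0.01],0],
])

```text
clock: 12.85
position: [0.4543, -0.0017, 0.083]
tool_rot: [-3.142, -0.0, 2.866]
force: [-0.9, -0.8, 2.3]
grip_width: 0.0001
```

Emit:
servo_tool([
  [[0,0,0.01],0],
  [[0,0,0],0],
])

```text
clock: 13.1
position: [0.4543, -0.0017, 0.0825]
tool_rot: [-3.142, -0.0, 2.866]
force: [0.5, -0.4, 1.1]
grip_width: 0.0004
```

Emit:
servo_tool([
  [[0,0,-0.3],0],
  [[0,0,-0.7],0],
  [[0,0,-0.7],0],
  [[0,0,-0.7],0],
  [[0,0,-0.5],0],
  [[-0.5,0,0],0],
  [[-0.5,0,0],0],
  [[-0.5,0,0],0],
  [[0,0,0],0],
  [[0,0,0],0],
])

```text
clock: 14.35
position: [0.5258, -0.0221, 0.228]
tool_rot: [-3.142, -0.0, 2.866]
force: [0.2, 0.2, -0.4]
grip_width: 0.0002
```

```bash
python3 - <<'E'
from h import *
import cv2
a=bot.grab_frame("scene");cv2.imwrite("pics/s5.png",a)
a=a[170:280,190:340]
cv2.imwrite("pics/scene5c.png",cv2.resize(a,None,fx=5,fy=5,interpolation=cv2.INTER_CUBIC))
E
```

```text
(no output)
```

View pics/scene5c.png

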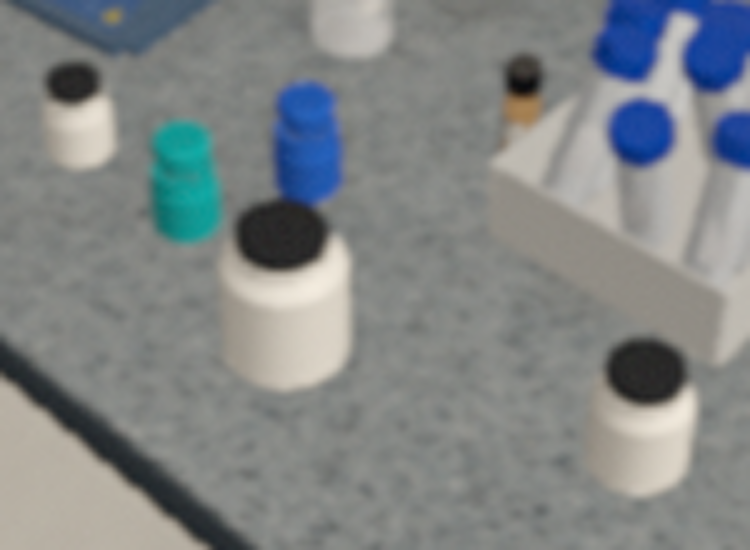

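View pics/s5.png

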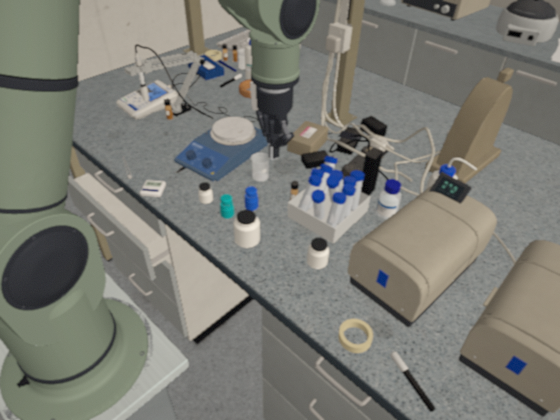

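All three stoppers sit on their rims, the pots and other items look unmoved, and the gripper hangs clear.

```bash
python3 -c "
from workcell import bot
bot.job_done()"
```

```text
the job is handed in; nothing more can be done
```

I pressed all three stoppers home in order (small, medium, large) with the closed fingertips and handed the job in at about 14.4 s. The hand-in gives no verdict.

- **Depth:** the fingertips stopped at 52.3, 66.3 and 82.5 mm, so each stopper is about 9.5 to 9.7 of its 10 mm in. That is inferred from tool height, since the joint values can't be read.
- **Force:** the readings I took at the end of each move never went above about 3.3 N. That matches the rubbing resistance, and I saw no sign of the hard stop.
- **Final picture:** all three heads sit on their rims. The pots, the bystanders and the blue and turquoise look-alikes look unmoved. The gripper is clear of everything at 228 mm.
- **Disagreement:** the cameras differed by up to 5 mm on the small stopper's position and up to 13 mm on the large one's. I aimed between the estimates, and a wrist view before each press showed the tool within about 4 mm of centre.

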